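Push a stuck control vial out of its cooling block

ROBOT

A 6-joint arm with a two-finger parallel gripper is mounted at the origin on a cart in front of the work surface, level with it; the furniture and walls round the work are solid. World frame = base frame: x ahead of the robot, y to its left, z up, the work surface at z = 0. Lengths are in m, angles in rad, forces in N, time in s.
With the tool pointing down it reaches from about 0.275 to 0.75 m from the base axis. Payload 10.2 kg.
Tool frame: the origin (TCP) lies on the centre line of the jaws, within the pads' length; the fingertips stand 17 mm ahead of it and the grasp point (between the pads) lies 2 mm behind it; z points along the fingers, y is the line along which they close (so a half turn about z gives the same grasp; the last joint's range is limited). The gripper opens to 85 mm and grips with 20 to 120 N. Pads are 22 mm wide; open, the fingers measure 114 mm over their backs; the gripper's body (76 mm by 85 mm) begins 54 mm behind the grasp point. The pads swing forward as they close: fully open they stand 13 mm farther back than shut.
Start: joints at [-1.359, 0.313, 1.498, -0, 1.331, -0.223], TCP at [0.221, -0.476, 0.248] pointing down, gripper open.
Joint ranges: [-2.94, 2.94], [-0.97, 2.17], [0.19, 2.56], [-1.23, 4.37], [0.02, 3.11], [-2.88, 2.88]. Speed limits (rad/s): [2.39, 2.39, 3.01, 3.14, 3.14, 3.14].

INTERFACE

Orientations are given as a unit quaternion [x, y, z, w].
In Python, from plant import get_state, read_camera, get_calibration, close_job, recognise, place_of gives the robot as it stands.
- The arm moves only by the shell command python3 -m inch 'ROWS' [FORCE]. ROWS is JSON, a list that holds one entry, the list of rows, each a list of 7 numbers: the shift along the tool's x, y, z in cm, then the turn, a rotation vector about the tool's x, y, z in rad, then the opening, from 0 (shut) to 1 (fully open). A call has 1 to 12 rows; each row shifts and turns the commanded pose from where the row before left it, along the tool's axes as they then stand; what a row does not reach is not made up. A row lasts 1/8 s, in which the tool goes at most 62.5 mm and 10.7 degrees, less where a joint would pass 70% of its speed; a pose out of reach is approached as far as the arm can. A call is refused whole if a number of a shift passes 6.25 or a number of a turn 0.188, either way. A call with a gripper value outside its range is refused whole. The fingers move at their own pace and stop on an object; FORCE is the grip in N (left out, the last holds). Time passes only in rows, so rows that do not move let the fingers close. It gives the time, the measured TCP pose, the force, the opening and the grip force at its end, in the units of the state.
- get_state(): the state, without advancing time (a new reading comes with each control period).
- read_camera(name): name is "scene" or "top" or "wrist"; returns the picture (384x512x3 uint8, red, green, blue); there is no depth.
- get_calibration(name): a dict with "camera_matrix" (3x3 intrinsics, pixels), "view" (4x4, takes a point from world to camera coordinates). Camera axes: x right, y down, z forward; pixel columns grow to the right and rows downward; lengths in m; the calibration is good to about 2 mm. A picture is of the moment at which its call begins: read the wrist's pose just before it. get_calibration takes no time and is no camera call; for the wrist camera it gives the pose at the moment of the call.
- close_job(): hands the job in; it is judged then, once.
Trained networks look in the newest picture that a camera, given by its name, has taken for a name from the list of things; names that differ only in an ending like _2 or _b are one class to them, and where a whole thing is asked for, a point or a joint stands for the part that bears it (a point fixed in the world has none). Each returns a list of dicts, best first, with "score" (0 to 1); they miss things now and then, are a little off and sometimes report something else, mostly with a low value. They report only what shows in the picture. A call takes as long as a camera call. They do not tell look-alikes from the thing itself.
- recognise(camera, query): "centre" ([x, y, z] in m, in the coordinates of the camera as it stood for that picture, good to about 4 mm: the middle of the surface that is visible of it).
- place_of(camera, query): "centre" ([x, y, z] in m, in the coordinates of the camera as it stood for that picture, good to about 4 mm: a listed point, or the origin of a listed thing).
The state is a dict: "time_s": time; "joint_positions": joint angles; "qd": joint speeds; "joint_torque": joint torques, N m; "tcp_pos": TCP position; "tcp_rot": TCP orientation; "ft_force": force on the tool from outside, world axes, zero at the start; "ft_torque": the same for the moment, N m; "gripper_width": opening from 0.0 (shut) to 1.0 (fully open); "gripper_force": force on a finger pad.
Only numpy, scipy, OpenCV 4.12 (cv2) and the standard library are available. Lean on these libraries where they do the work, as an engineer would, in place of code of your own. Each camera call takes 0.05 s, during which the arm holds its last target. There are 200 camera calls.

TASK

The control vial has sunk flush into its aluminium cooling block and the block's spring plungers hold it, so it cannot be taken from above. Set the block over the upright pin of the push-out stand, feeling for the push-out hole in its underside without leaning on it harder than about 40 N, and press it down until it sits flat on the plate and the vial has risen. Then draw the vial out and lower it upright into the free well of the white vial rack, leaving the empty block sitting flat on the stand and everything else where it is.

Things in the scene. Friction and masses are not known exactly. Their poses are not given: they have to be found in the camera images.
- block_mid (a point): Centre (half-way up) of the loose aluminium cooling block, 66 (x) x 50 (y) x 58 mm, 0.32 to 0.48 kg, z up. Thin fins stand 5 mm out of its x faces (look only); its y faces, 50 mm apart, are plain: grip there. On its vertical axis a 27 mm bore, 50 mm deep from the top, holds the vial; the 8 mm floor under it has a 12 mm push-out hole on the same axis.
- block_hole (a point): Centre of the push-out hole's mouth in the block's underside (29 mm below block_mid).
- vial_mid (a point): Centre (half-way up) of the stuck control vial with the green cap: 25 mm diameter, 49 mm tall, 20 g; z is its axis. At the start its foot stands on the bore's floor, its top 1 mm below the block's top face. With the block fully down on the stand it stands on the pin, its top 25 mm above the block's top face.
- stand: Push-out stand: grey steel plate 130 (x) x 90 (y) x 12 mm on 4 mm rubber feet, fixed to the bench; origin at bench height under its centre. It carries an upright steel pin, 10 mm diameter with a 0.5 mm bevelled tip, 34 mm tall above the plate.
- stand_slot (a point): Centre of the slot in the stand's plate, on its top face, 16 mm above the bench; x runs along the slot (44 x 10.5 mm). The pin is clamped on the slot's centre line anywhere from 15 mm before to 15 mm past this point along x. This point does not tell where: see it or feel for it. The pin does not yield.
- free_well (a point): Centre of the floor of the free well in the white vial rack, 56 (x) x 116 (y) x 28 mm, fixed to the bench. The well is 28 mm wide and 22 mm deep, its floor 6 mm above the bench; axes are the rack's, z up. The other well, 60 mm away towards +y, holds another vial whose top is 55 mm above the bench.
- other_vial_mid (a point): Centre of the vial with the blue cap already in the rack: 25 mm diameter, 49 mm tall. Leave it in its well.
- vial: The stuck vial itself, origin at the centre of its foot (24.5 mm below vial_mid).
- block: The cooling block itself, origin at the centre of its underside (same point as block_hole). Two spring plungers in it, 24 mm above the underside, press on the vial: sliding it up takes about 8 to 14 N until its foot has risen 20 mm; from there on it is loose.
- cup_mid (a point): Centre of a specimen cup with a screw lid, 58 mm diameter, 59 mm tall, at the right: leave alone.
- tape_mid (a point): Centre of a lying roll of label tape, 100 mm diameter, 25 mm tall, at the back left: leave alone.
- timer_mid (a point): Centre of a standing countdown timer, 68 mm wide, 62 mm tall, behind the stand: leave alone.
Things that resemble listed ones, but are neither listed nor needed, are in the scene too. Leave any purple look-alike of the block alone.

How it is judged:
On the way, in this order (a step that is already met when the one before it is completed fails the run):
1. the pin has entered the block's push-out hole: the block, upright over the slot, has its underside at least 5 mm below the pin's top (z of block_hole in the frame of stand_slot below 0.029 m and horizontal distance between block_hole and stand_slot below 0.02 m and angle between block_mid's own z axis and vertical below 0.12 rad), for 0.1 s.
2. the block sits on the plate (underside within 2.5 mm of it) and the vial stands at least 20 mm higher in the block than at the start (z of block_hole in the frame of stand_slot below 0.0025 m and horizontal distance between block_hole and stand_slot below 0.02 m and z of vial_mid in the frame of block_mid above 0.0235 m), for 0.2 s.
At the end, for the whole second after the job is handed in: The vial stands upright (within 7 degrees) at the bottom of the rack's free well (centre within 6 mm of the well's axis, foot within 3 mm of the well's floor), at rest; the empty block sits flat on the stand's plate over the pin (underside within 2.5 mm of the plate, tilt under 3 degrees), at rest (horizontal distance between vial_mid and free_well below 0.006 m and z of vial_mid in the frame of free_well below 0.0275 m and angle between vial_mid's own z axis and vertical below 0.12 rad and linear speed of each of vial, block below 0.02 m/s and z of block_hole in the frame of stand_slot below 0.0025 m and horizontal distance between block_hole and stand_slot below 0.02 m and angle between block_mid's own z axis and vertical below 0.05 rad); the robot touches nothing.
It fails at once if the block is leaned on or rammed against the pin or plate of the stand with more than 60 N (contact force between block and stand above 60 N).
It fails at once if the vial is let go more than 15 mm above the floor of the rack's free well, over the rack (horizontal distance between vial_mid and free_well below 0.05 m and z of vial_mid in the frame of free_well above 0.0395 m and contact force between vial and anything else below 0.01 N).
It fails at once if the vial already in the rack is shifted by more than 12 mm (distance of other_vial_mid from where it was at the start of the episode above 0.012 m).
It fails at once if the specimen cup is shifted by more than 20 mm (distance of cup_mid from where it was at the start of the episode above 0.02 m).
It also fails if it takes over 72 s, if anything falls off the work surface, if the arm or the gripper's body presses on something with over 40 N, if the wrist force passes 120 N, or if a joint passes its speed limit or range.

## Working session

There is one attempt and no reset: what is moved stays moved. The work goes in short steps, Python scripts to look and compute and a shell command to move; the robot and the scene stay as the last step left them, time stands still between calls to the robot, and variables do not carry over. Pictures are saved under pics/ and viewed, at most 10 in all, crops included, and the job is handed in when it is done.

```bash
mkdir -p pics; cat > h.py <<'E'
import numpy as np,cv2
from plant import *
from scipy.spatial.transform import Rotation as R
def w(cam,p):
    V=np.array(get_calibration(cam)["view"]);return np.linalg.inv(V)@np.r_[p,1]
def look(cam,names,f=None):
    im=read_camera(cam)
    for n in names:
        for d in place_of(cam,n)[:3]:
            print(cam,n,round(d["score"],2),np.round(w(cam,d["centre"])[:3],4))
    if f: cv2.imwrite("pics/"+f,im[:,:,::-1])
def st():
    s=get_state();print(s["time_s"],np.round(s["tcp_pos"],4),np.round(s["tcp_rot"],4),np.round(s["ft_force"],1),s["gripper_width"])
    print(np.round(R.from_quat(s["tcp_rot"]).as_matrix(),3))
def totool(dw):
    return R.from_quat(get_state()["tcp_rot"]).inv().apply(dw)*100
E
python3 - <<'E'
from h import *
st()
look("top",["block_mid","stand_slot","free_well","other_vial_mid"],"top.png")
look("scene",["block_mid","stand_slot","free_well","vial_mid"],"scene.png")
im=np.hstack([cv2.imread("pics/top.png"),cv2.imread("pics/scene.png")])
cv2.imwrite("pics/both.png",cv2.resize(im,(800,300)))
E
```

```text
0.0 [ 0.2211 -0.4759  0.2477] [ 9.765e-01  2.157e-01  0.000e+00 -7.000e-04] [-0.2 -0.3 -0.2] 0.9989216589030033
[[ 0.907  0.421 -0.   ]
 [ 0.421 -0.907  0.001]
 [ 0.    -0.001 -1.   ]]
top block_mid 0.75 [0.5995 0.2749 0.0298]
top block_mid 0.71 [0.4445 0.4083 0.0274]
top block_mid 0.6 [0.3923 0.207  0.0281]
top stand_slot 0.67 [0.5291 0.0178 0.0162]
top free_well 0.9 [ 0.5363 -0.299   0.0039]
top free_well 0.67 [0.4887 0.2848 0.0007]
top other_vial_mid 0.63 [ 0.5148 -0.2435  0.0342]
scene block_mid 0.75 [0.3981 0.2017 0.0317]
scene block_mid 0.71 [0.4419 0.4072 0.0272]
scene block_mid 0.56 [0.4906 0.286  0.026 ]
scene stand_slot 0.66 [0.532  0.0195 0.0156]
scene free_well 0.85 [ 0.5356 -0.2997  0.0047]
scene vial_mid 0.66 [0.6004 0.4159 0.0104]
scene vial_mid 0.54 [0.4919 0.2842 0.0283]
scene vial_mid 0.48 [ 0.7063 -0.0733  0.0288]
```

View pics/top.png

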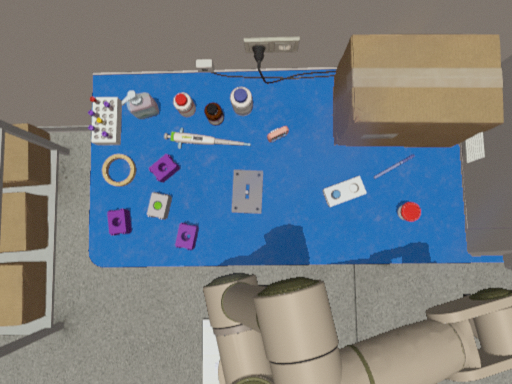

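View pics/scene.png

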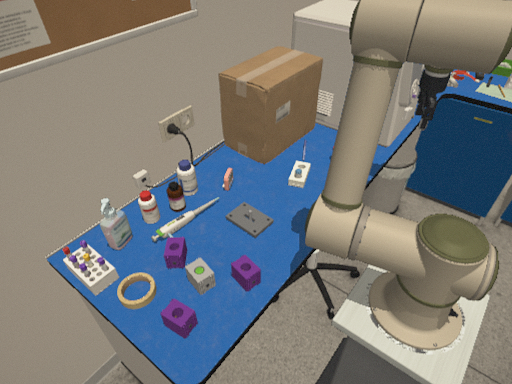

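The grey block with the green cap is at top-picture (158,206), about (0.49,0.285). The other three are purple look-alikes. The stand is at (247,191) and the free well at (352,186).

```bash
python3 - <<'E'
from h import *
s=get_state();V=np.linalg.inv(np.array(get_calibration("wrist")["view"]))
T=np.eye(4);T[:3,:3]=R.from_quat(s["tcp_rot"]).as_matrix();T[:3,3]=s["tcp_pos"]
print(np.round(np.linalg.inv(T)@V,3),get_calibration("wrist")["camera_matrix"])
for t in ([0.45,0.02,0.25],):
    print(totool(np.array(t)-s["tcp_pos"]))
im=cv2.imread("pics/top.png");K=np.array(get_calibration("top")["camera_matrix"]);print(K)
V=np.array(get_calibration("top")["view"]);print(V.round(3))
cv2.imwrite("pics/crop.png",np.hstack([cv2.resize(im[180:232,132:184],(400,400),interpolation=2),cv2.resize(im[165:217,222:274],(400,400),interpolation=2)]))
E
```

```text
[[ 0.    -0.946 -0.324  0.084]
 [ 1.     0.    -0.001  0.001]
 [ 0.001 -0.324  0.946 -0.125]
 [ 0.     0.     0.     1.   ]] [[286.13756624   0.         259.65408425]
 [  0.         286.13756624 191.87812708]
 [  0.           0.           1.        ]]
[ 41.65670379 -35.35843372  -0.16966783]
[[449.91477373   0.         253.36492958]
 [  0.         449.91477373 184.05418566]
 [  0.           0.           1.        ]]
[[-0.014 -0.999 -0.03   0.009]
 [-0.994  0.017 -0.107  0.548]
 [ 0.108  0.028 -0.994  1.325]
 [ 0.     0.     0.     1.   ]]
```

View pics/crop.png

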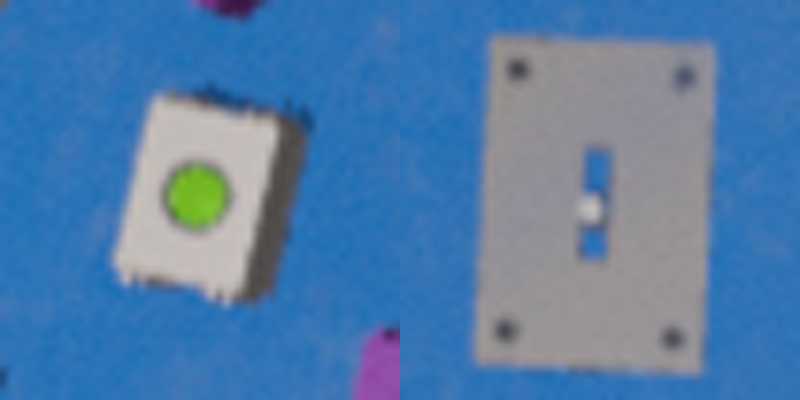

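The left crop shows the block with its x axis leaning right by 11.6°, so its yaw is about -0.2. The right crop shows the stand at yaw about -0.05, with the pin tip near (592,208), close to mid-slot.

```bash
python3 -m inch '[[[4.2,-3.5,0,0,0,0,1],[4.2,-3.5,0,0,0,0,1],[4.2,-3.5,0,0,0,0,1],[4.2,-3.5,0,0,0,0,1],[4.2,-3.5,0,0,0,0,1],[4.2,-3.5,0,0,0,0,1],[4.2,-3.5,0,0,0,0,1],[4.2,-3.5,0,0,0,0,1],[4.2,-3.5,0,0,0,0,1],[4.0,-3.5,0,0,0,0,1]]]'
python3 -m inch '[[[0,0,0,0,0,0.16,1],[0,0,0,0,0,0.16,1],[0,0,0,0,0,0.16,1],[0,0,0,0,0,0,1],[0,0,0,0,0,0,1]]]'
python3 - <<'E'
from h import *
st()
look("wrist",["stand_slot","stand"],"w1.png")
E
```

```text
time_s: 1.75
tcp_pos: [0.4534, 0.0192, 0.2485]
tcp_rot: [0.976, 0.216, 0.0, 0.0]
ft_force: [-0.4, -0.7, -0.7]
gripper_width: 0.999
gripper_force: 0.0
time_s: 2.38
tcp_pos: [0.4528, 0.0173, 0.2483]
tcp_rot: [1.0, -0.021, -0.0, 0.0]
ft_force: [0.2, -0.2, 0.3]
gripper_width: 1.002
gripper_force: 0.0
2.375 [0.4528 0.0173 0.2483] [ 0.9998 -0.0211 -0.      0.    ] [ 0.2 -0.2  0.3] 1.0021636594821208
[[ 0.999 -0.042 -0.   ]
 [-0.042 -0.999 -0.   ]
 [ 0.     0.    -1.   ]]
wrist stand_slot 0.83 [0.5296 0.0178 0.014 ]
wrist stand 0.72 [5.288e-01 1.800e-02 3.000e-04]
```

View pics/w1.png

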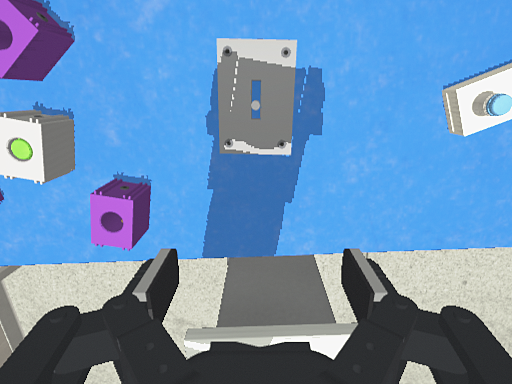

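The wrist picture shows the stand plate with its slot at column 256, rows 80–119, and the pin tip at about (256,105). I'll locate the tip precisely.

```bash
python3 - <<'E'
from h import *
im=cv2.imread("pics/w1.png").astype(int)
print("\n".join(" ".join("%3d"%v for v in r) for r in (im[76:124,246:268,0]-im[76:124,246:268,2])))
print(im[96:112,250:263].sum(2)//3)
K=np.array(get_calibration("wrist")["camera_matrix"]);V=np.linalg.inv(np.array(get_calibration("wrist")["view"]))
def ray(u,v,z):
    d=V[:3,:3]@np.linalg.solve(K,[u,v,1]);o=V[:3,3];return (o+d*(z-o[2])/d[2]).round(4)
for p in [(228,52),(286,52),(228,144),(289,144)]: print(ray(*p,0.016))
for p in [(255.8,80),(255.8,119)]: print("slot",ray(*p,0.016))
print("pin",ray(256,105,0.05))
print("to block",totool(np.array([0.40,0.30,0.25])-get_state()["tcp_pos"]))
E
```

```text
0   0   0   0  -1   0  -1  -2  -1  -2  -1  -1  -1  -1  -1  -2  -1  -1  -1   0  -1  -2
  0   0   1   1   1   1   0  -1   0   0  -1   0   0   0   0   0   0   0   0  -1   0   0
  1   0   1   0   0   0   0   0  -2   0  -1  -1  -1  -1   0   1   1   0   1   0   0   1
  0   0   1   0   1  -1  -5  -8  -8  -9  -9  -8  -8  -8  -5  -2   0   0   1   0   1   1
 -1  -1  -1   1  -1  -7  29  29  27  26  27  27  28  31  17  -2   0   1   1   0   0  -1
 -1  -1   0  -1  -4 -12  97 110 106 106 106 106 109 117  65   0  -2   1   0   1   0  -2
 -2  -2  -1  -1  -4 -16 115 129 125 124 124 123 125 135  75  -3  -4  -1  -2  -1   0  -1
 -1  -1  -1  -1  -5 -19 113 126 120 120 121 119 122 131  73  -4  -4  -2   0  -1  -1  -1
 -2  -1  -2  -1  -5 -18 113 125 120 120 118 119 121 129  71  -3  -4  -1  -1  -1  -1  -1
  0   0  -2  -2  -5 -19 113 125 122 118 119 119 121 129  72  -4  -5  -2  -1  -2   0  -2
  0  -1   0   1  -4 -18 112 127 120 118 119 119 122 129  72  -5  -6  -2  -1   1  -1  -1
  1   0   0   0  -4 -18 113 125 119 119 118 120 122 130  71  -4  -3  -1   0   0   0   0
  0   1   0  -1  -4 -19 111 126 119 118 119 11
[... 3533 characters left out ...]
174 176 176 135 111 127 129]
 [122 163 177 171 172 172 172 173 176 155 115 124 128]
 [122 169 172 172 173 173 171 171 177 169 117 125 127]
 [123 154 171 174 172 172 172 172 180 162 115 122 128]
 [125 130 176 177 172 172 171 176 185 139 111 119 128]
 [128 105 148 176 177 174 178 178 160 121 113 125 126]
 [129 100 117 142 154 165 167 148 124 110 118 127 128]
 [129 102 110 110 122 134 131 120 109 111 117 126 127]
 [130 103 112 111 111 109 110 110 110 111 120 126 127]]
[0.5834 0.0471 0.016 ]
[ 0.5805 -0.0185  0.016 ]
[0.4795 0.0554 0.016 ]
[ 0.4762 -0.0208  0.016 ]
slot [0.5525 0.0171 0.016 ]
slot [0.5084 0.0192 0.016 ]
pin [0.5258 0.0177 0.05  ]
to block [ -6.51357435 -28.01189625  -0.1683786 ]
```

```bash
python3 -m inch '[[[-1,-5.6,0,0,0,0,1],[-1,-5.6,0,0,0,0,1],[-1,-5.6,0,0,0,0,1],[-1,-5.6,0,0,0,0,1],[-0.8,-5.6,0,0,0,0,1],[0,0,0,0,0,0.155,1],[0,0,0,0,0,0,1],[0,0,0,0,0,0,1]]]'
python3 - <<'E'
from h import *
st()
look("wrist",["block_mid","block_hole","vial_mid"],"w2.png")
im=cv2.imread("pics/w2.png");h=cv2.cvtColor(im,cv2.COLOR_BGR2HSV)
m=cv2.inRange(h,(35,100,60),(65,255,255));n,l,s,c=cv2.connectedComponentsWithStats(m)
print(s[1:][s[1:,4]>30],c[1:][s[1:,4]>30])
np.save("V2.npy",np.array(get_calibration("wrist")["view"]))
E
```

```text
time_s: 3.52
tcp_pos: [0.4177, 0.2987, 0.2483]
tcp_rot: [0.995, -0.099, -0.0, 0.0]
ft_force: [-0.6, -0.3, 0.2]
gripper_width: 1.0
gripper_force: 0.0
3.525 [0.4177 0.2987 0.2483] [ 0.9951 -0.0988 -0.      0.    ] [-0.6 -0.3  0.2] 0.9999213448155818
[[ 0.98  -0.197 -0.   ]
 [-0.197 -0.98  -0.   ]
 [-0.     0.    -1.   ]]
wrist block_mid 0.9 [0.4866 0.2815 0.0265]
wrist block_mid 0.89 [0.4474 0.3999 0.0265]
wrist block_mid 0.63 [0.4    0.1982 0.0275]
wrist block_hole 0.9 [0.4925 0.2786 0.0009]
wrist block_hole 0.83 [ 0.4425  0.4016 -0.0019]
wrist block_hole 0.8 [ 0.3985  0.1978 -0.0023]
wrist vial_mid 0.86 [0.4915 0.2818 0.0313]
[[250  92  22  24 409]] [[260.62102689 103.90953545]]
```

View pics/w2.png

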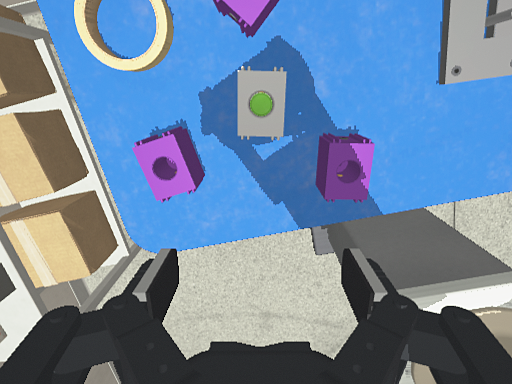

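Block centred at (261,103), with its edges parallel to the picture columns, so the tool yaw matches. The cap centroid is at (260.6,103.9), and the purple neighbours leave room for the fingers.

```bash
cat >> h.py <<'E'
def ray(u,v,z,V=None):
    K=np.array(get_calibration("wrist")["camera_matrix"]);V=np.linalg.inv(np.array(get_calibration("wrist")["view"]) if V is None else V)
    d=V[:3,:3]@np.linalg.solve(K,[u,v,1]);o=V[:3,3];return o+d*(z-o[2])/d[2]
E
python3 - <<'E'
from h import *
p=ray(260.6,103.9,0.057);print(p)
q=np.r_[p[:2],0.036];print(totool(q-get_state()["tcp_pos"]))
im=cv2.imread("pics/w2.png").astype(int)
for r in (82,100,125): print((im[r,232:292,2]))
E
```

```text
[0.49033859 0.28279828 0.057     ]
[ 7.43409778  0.13027627 21.24411247]
[ 51  56  59  59  51 108 177 177 175 174 174 174 175 173 174 174 175 174
 174 175 173 176 175 174 175 173 175 174 175 174 175 173 174 174 174 173
 174 174 174 175 174 175 175 174 174 174 174 175 175 174 174 174 176 194
  80  41  51  52  53  50]
[ 60  59  59  58  46 105 175 176 171 172 172 172 173 173 174 173 151 111
 111  94 101 111 109 110 113 111 111 110 111 111 111 111 112 110 112 112
 111 107  91 138 109 135 164 174 173 171 171 172 172 171 172 176 188  80
  42  47  51  51  51  53]
[ 60  54  53  51  42 104 174 174 171 170 171 171 169 170 170 170 169 171
 170 172 170 171 171 171 170 170 170 170 171 171 170 171 170 171 172 170
 170 170 172 170 172 170 170 171 170 170 171 171 171 171 177 155  65  44
  52  52  52  56  58  62]
```

```bash
python3 -m inch '[[[3.7,0.06,0,0,0,0,1],[3.7,0.07,0,0,0,0.025,1],[0,0,0,0,0,0,1],[0,0,5,0,0,0,1],[0,0,5,0,0,0,1],[0,0,5,0,0,0,1],[0,0,3.5,0,0,0,1],[0,0,2,0,0,0,1],[0,0,0.7,0,0,0,1],[0,0,0,0,0,0,1]]]'
python3 -m inch '[[[0,0,0,0,0,0,0],[0,0,0,0,0,0,0],[0,0,0,0,0,0,0],[0,0,0,0,0,0,0],[0,0,0,0,0,0,0],[0,0,0,0,0,0,0],[0,0,0,0,0,0,0],[0,0,0,0,0,0,0]]]' 90
```

```text
time_s: 4.97
tcp_pos: [0.4897, 0.2834, 0.0367]
tcp_rot: [0.994, -0.112, 0.0, -0.0]
ft_force: [-0.7, -0.8, 0.6]
gripper_width: 0.999
gripper_force: 0.0
time_s: 5.98
tcp_pos: [0.4902, 0.2833, 0.0374]
tcp_rot: [0.994, -0.112, 0.001, -0.0]
ft_force: [-1.2, -1.2, 6.1]
gripper_width: 0.569
gripper_force: 94.5
```

```bash
python3 -m inch '[[[0,0,-0.5,0,0,0,0],[0,0,-1.5,0,0,0,0],[0,0,-3,0,0,0,0],[0,0,-4,0,0,0,0],[0,0,-3,0,0,-0.088,0],[0,0,-1,0,0,-0.088,0],[0,0,0,0,0,0,0],[0,0,0,0,0,0,0]]]'
python3 - <<'E'
from h import *
st()
look("wrist",["block_mid","vial_mid","block_hole"],"w3.png")
im=cv2.imread("pics/w3.png");h=cv2.cvtColor(im,cv2.COLOR_BGR2HSV)
m=cv2.inRange(h,(35,100,60),(65,255,255));n,l,s,c=cv2.connectedComponentsWithStats(m)
print(s[1:][s[1:,4]>30],c[1:][s[1:,4]>30])
c=c[1+s[1:,4].argmax()]
p=ray(*c,get_state()["tcp_pos"][2]+0.0196);print(p, totool(p-get_state()["tcp_pos"]))
print("move",totool(np.array([0.526,0.018,0.15])-get_state()["tcp_pos"]))
E
```

```text
time_s: 6.98
tcp_pos: [0.4894, 0.2831, 0.1658]
tcp_rot: [1.0, -0.025, -0.001, 0.0]
ft_force: [0.1, 0.1, -4.8]
gripper_width: 0.576
gripper_force: 94.0
6.975 [0.4894 0.2831 0.1658] [ 9.997e-01 -2.540e-02 -6.000e-04  2.000e-04] [ 0.1  0.1 -4.8] 0.5757638595645033
[[ 0.999 -0.051 -0.001]
 [-0.051 -0.999 -0.   ]
 [-0.001  0.    -1.   ]]
wrist block_mid 0.97 [0.4001 0.1985 0.0299]
wrist block_mid 0.84 [0.4463 0.4    0.0248]
wrist block_mid 0.81 [0.6041 0.2678 0.0299]
wrist vial_mid 0.9 [0.4876 0.281  0.1591]
wrist block_hole 0.9 [ 0.4403  0.4023 -0.0068]
wrist block_hole 0.9 [ 0.4031  0.2002 -0.0044]
wrist block_hole 0.9 [ 0.6053  0.2684 -0.0044]
[[ 234  268   52   44 1788]] [[259.63422819 289.13143177]]
[0.49219946 0.28246526 0.185389  ] [ 0.26225901  0.05658297 -1.96023176]
move [ 4.96034239 26.30035072  1.58377487]
```

View pics/w3.png

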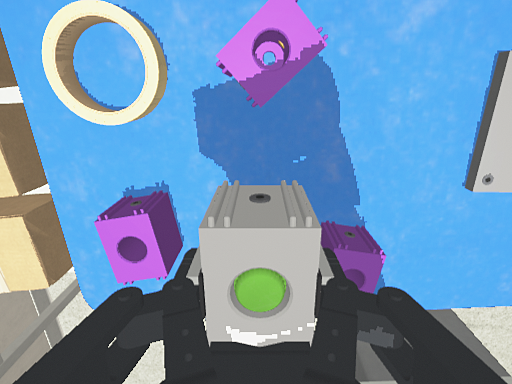

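The block is held square, with the green cap at (260,289), so its axis is within about 3 mm of the tool axis. Differencing this against the pin view, the TCP target over the pin is (0.5257, 0.0187).

```bash
python3 -m inch '[[[0.5,2.6,0,0,0,0,0],[1,5.2,0,0,0,0,0],[1,5.2,0,0,0,0,0],[1,5.2,0,0,0,0,0],[1,5.2,0,0,0,0,0],[0.48,2.8,0,0,0,0,0],[0,0,2.5,0,0,0,0],[0,0,2.5,0,0,0,0],[0,0,1,0,0,0,0],[0,0,0,0,0,0,0],[0,0,0,0,0,0,0]]]'
python3 - <<'E'
from h import *
st()
print(totool(np.array([0.5257,0.0187,0.09])-get_state()["tcp_pos"]))
E
```

```text
time_s: 8.55
tcp_pos: [0.5272, 0.0191, 0.1072]
tcp_rot: [1.0, -0.025, 0.001, 0.0]
ft_force: [0.1, -1.3, -4.8]
gripper_width: 0.575
gripper_force: 94.6
8.55 [0.5272 0.0191 0.1072] [ 9.997e-01 -2.450e-02  8.000e-04  1.000e-04] [ 0.1 -1.3 -4.8] 0.5751840763941118
[[ 0.999 -0.049  0.002]
 [-0.049 -0.999 -0.   ]
 [ 0.002  0.    -1.   ]]
[-0.14755659  0.04733667  1.72259025]
```

```bash
python3 -m inch '[[[-0.15,0.05,1,0,0,0,0],[0,0,0.6,0,0,0,0],[0,0,0,0,0,0,0],[0,0,0.15,0,0,0,0],[0,0,0.15,0,0,0,0],[0,0,0,0,0,0,0]]]'
python3 -m inch '[[[0,0,0.1,0,0,0,0],[0,0,0.1,0,0,0,0],[0,0,0,0,0,0,0]]]'
```

```text
time_s: 9.3
tcp_pos: [0.5251, 0.0187, 0.0873]
tcp_rot: [1.0, -0.025, -0.0, -0.0]
ft_force: [-0.1, 0.0, -5.4]
gripper_width: 0.572
gripper_force: 94.6
time_s: 9.68
tcp_pos: [0.5251, 0.0187, 0.0852]
tcp_rot: [1.0, -0.025, -0.0, -0.0]
ft_force: [0.0, 0.3, -4.5]
gripper_width: 0.571
gripper_force: 94.6
```

```bash
python3 -m inch '[[[0,0,0.1,0,0,0,0],[0,0,0,0,0,0,0]]]'; python3 -m inch '[[[0,0,0.1,0,0,0,0],[0,0,0,0,0,0,0]]]'; python3 -m inch '[[[0,0,0.1,0,0,0,0],[0,0,0,0,0,0,0]]]'
```

```text
time_s: 9.93
tcp_pos: [0.5251, 0.0187, 0.0842]
tcp_rot: [1.0, -0.025, -0.0, -0.0]
ft_force: [-1.0, -0.2, -5.4]
gripper_width: 0.576
gripper_force: 94.6
time_s: 10.18
tcp_pos: [0.5251, 0.0187, 0.0832]
tcp_rot: [1.0, -0.025, -0.0, -0.0]
ft_force: [-0.2, 0.1, -5.0]
gripper_width: 0.568
gripper_force: 94.6
time_s: 10.42
tcp_pos: [0.5251, 0.0187, 0.0822]
tcp_rot: [1.0, -0.025, -0.0, -0.0]
ft_force: [-0.1, 0.4, -4.4]
gripper_width: 0.571
gripper_force: 94.7
```

The block is 5 mm below the expected contact height with no reaction force, so the pin is in the hole. Next I press down in small steps.

```bash
python3 -m inch '[[[0,0,0.15,0,0,0,0],[0,0,0.15,0,0,0,0],[0,0,0,0,0,0,0]]]'; python3 -m inch '[[[0,0,0.15,0,0,0,0],[0,0,0.15,0,0,0,0],[0,0,0,0,0,0,0]]]'; python3 -m inch '[[[0,0,0.15,0,0,0,0],[0,0,0.15,0,0,0,0],[0,0,0.15,0,0,0,0],[0,0,0,0,0,0,0]]]'
```

```text
time_s: 10.8
tcp_pos: [0.5251, 0.0187, 0.0793]
tcp_rot: [1.0, -0.025, 0.0, -0.0]
ft_force: [0.9, -0.2, -5.0]
gripper_width: 0.578
gripper_force: 95.1
time_s: 11.18
tcp_pos: [0.5253, 0.0186, 0.0766]
tcp_rot: [1.0, -0.025, 0.0, 0.0]
ft_force: [-0.1, -0.1, 3.1]
gripper_width: 0.574
gripper_force: 95.5
time_s: 11.68
tcp_pos: [0.5249, 0.0187, 0.0715]
tcp_rot: [1.0, -0.025, -0.0, -0.0]
ft_force: [0.1, 0.1, 2.2]
gripper_width: 0.573
gripper_force: 95.6
```

```bash
python3 -m inch '[[[0,0,0.2,0,0,0,0],[0,0,0.2,0,0,0,0],[0,0,0.2,0,0,0,0],[0,0,0.2,0,0,0,0],[0,0,0.2,0,0,0,0],[0,0,0,0,0,0,0]]]'; python3 -m inch '[[[0,0,0.2,0,0,0,0],[0,0,0.2,0,0,0,0],[0,0,0.1,0,0,0,0],[0,0,0,0,0,0,0]]]'; python3 -m inch '[[[0,0,0.1,0,0,0,0],[0,0,0,0,0,0,0]]]'; python3 -m inch '[[[0,0,0.1,0,0,0,0],[0,0,0,0,0,0,0]]]'
```

```text
time_s: 12.42
tcp_pos: [0.5246, 0.0188, 0.0609]
tcp_rot: [1.0, -0.025, -0.001, -0.0]
ft_force: [1.2, -0.1, -4.8]
gripper_width: 0.577
gripper_force: 95.0
time_s: 12.92
tcp_pos: [0.525, 0.0187, 0.0566]
tcp_rot: [1.0, -0.025, -0.0, -0.0]
ft_force: [0.3, 0.1, -4.5]
gripper_width: 0.573
gripper_force: 94.9
time_s: 13.18
tcp_pos: [0.5251, 0.0187, 0.0558]
tcp_rot: [1.0, -0.025, -0.0, 0.0]
ft_force: [0.0, -0.2, -4.9]
gripper_width: 0.578
gripper_force: 94.9
time_s: 13.42
tcp_pos: [0.5251, 0.0187, 0.0547]
tcp_rot: [1.0, -0.025, -0.0, -0.0]
ft_force: [-1.0, -0.5, -4.8]
gripper_width: 0.575
gripper_force: 94.9
```

```bash
python3 -m inch '[[[0,0,0.1,0,0,0,0],[0,0,0,0,0,0,0]]]'; python3 -m inch '[[[0,0,0.05,0,0,0,0],[0,0,0,0,0,0,0]]]'; python3 -m inch '[[[0,0,0.05,0,0,0,0],[0,0,0,0,0,0,0]]]'
```

```text
time_s: 13.68
tcp_pos: [0.525, 0.0187, 0.0537]
tcp_rot: [1.0, -0.025, -0.0, -0.0]
ft_force: [-0.9, -0.2, -4.8]
gripper_width: 0.572
gripper_force: 94.9
time_s: 13.92
tcp_pos: [0.5251, 0.0187, 0.0534]
tcp_rot: [1.0, -0.025, 0.0, 0.0]
ft_force: [-0.9, 0.4, -2.6]
gripper_width: 0.569
gripper_force: 95.1
time_s: 14.18
tcp_pos: [0.5251, 0.0187, 0.0534]
tcp_rot: [1.0, -0.025, 0.0, 0.0]
ft_force: [-3.7, 0.3, 5.9]
gripper_width: 0.574
gripper_force: 96.0
```

Seated: the plate reaction came at the expected height. Release, rise and look at the vial.

```bash
python3 -m inch '[[[0,0,0,0,0,0,0],[0,0,0,0,0,0,0],[0,0,0,0,0,0,1],[0,0,0,0,0,0,1],[0,0,0,0,0,0,1],[0,0,0,0,0,0,1],[0,0,0,0,0,0,1],[0,0,-2,0,0,0,1],[0,0,-4,0,0,0,1],[0,0,-4,0,0,0,1],[0,0,0,0,0,0,1],[0,0,0,0,0,0,1]]]'
python3 - <<'E'
from h import *
st()
look("wrist",["vial_mid","block_mid"],"w4.png")
im=cv2.imread("pics/w4.png");h=cv2.cvtColor(im,cv2.COLOR_BGR2HSV)
m=cv2.inRange(h,(35,100,60),(65,255,255));n,l,s,c=cv2.connectedComponentsWithStats(m)
print(s[1:][s[1:,4]>30],c[1:][s[1:,4]>30])
E
```

```text
time_s: 15.68
tcp_pos: [0.5247, 0.0187, 0.152]
tcp_rot: [1.0, -0.025, -0.001, -0.0]
ft_force: [0.7, 0.1, 0.0]
gripper_width: 1.001
gripper_force: 0.0
15.675 [0.5247 0.0187 0.152 ] [ 9.997e-01 -2.460e-02 -6.000e-04 -1.000e-04] [0.7 0.1 0. ] 1.001319179658001
[[ 0.999 -0.049 -0.001]
 [-0.049 -0.999  0.   ]
 [-0.001 -0.    -1.   ]]
wrist vial_mid 0.59 [0.524  0.0185 0.0716]
wrist block_mid 0.87 [0.5208 0.0163 0.0432]
wrist block_mid 0.64 [0.3975 0.1986 0.03  ]
[[243 203  34  33 891]] [[259.35914703 218.80808081]]
```

View pics/w4.png

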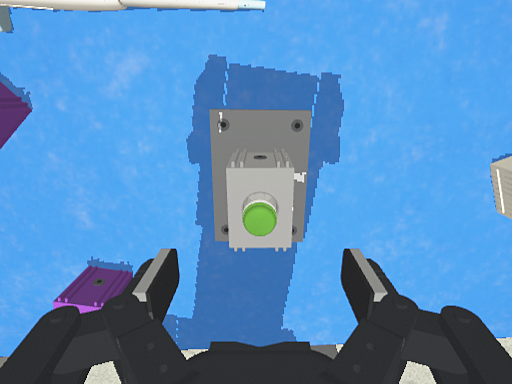

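The block sits flat, and the green-capped vial stands proud of it at (259,219), centred between the open fingers. I'll grip it just above the block's top.

```bash
python3 -m inch '[[[0.25,0,2,0,0,0,1],[0,0,2.5,0,0,0,1],[0,0,1,0,0,0,1],[0,0,0.3,0,0,0,1],[0,0,0,0,0,0,1],[0,0,0,0,0,0,1]]]'
python3 -m inch '[[[0,0,0,0,0,0,0],[0,0,0,0,0,0,0],[0,0,0,0,0,0,0],[0,0,0,0,0,0,0],[0,0,0,0,0,0,0],[0,0,0,0,0,0,0],[0,0,0,0,0,0,0],[0,0,0,0,0,0,0],[0,0,0,0,0,0,0],[0,0,0,0,0,0,0]]]' 25
```

```text
time_s: 16.58
tcp_pos: [0.5279, 0.0185, 0.0955]
tcp_rot: [1.0, -0.025, 0.001, 0.0]
ft_force: [0.2, 0.4, 0.7]
gripper_width: 0.995
gripper_force: 0.0
time_s: 17.82
tcp_pos: [0.5277, 0.0185, 0.0949]
tcp_rot: [1.0, -0.025, 0.0, 0.0]
ft_force: [-0.8, 0.0, 4.3]
gripper_width: 0.275
gripper_force: 25.3
```

```bash
python3 -m inch '[[[0,0,-0.5,0,0,0,0],[0,0,-1.5,0,0,0,0],[0,0,-2.5,0,0,0,0],[0,0,-3,0,0,0,0],[0,0,-1.5,0,0,0,0],[0,2,0,0,0,0,0],[-0.15,5,0,0,0,0.16,0],[0,0,0,0,0,-0.16,0]]]'
python3 - <<'E'
from h import *
st()
im=read_camera("wrist");h=cv2.cvtColor(im,cv2.COLOR_RGB2HSV)
m=cv2.inRange(h,(35,100,60),(65,255,255));n,l,s,c=cv2.connectedComponentsWithStats(m)
print(s[1:][s[1:,4]>30],c[1:][s[1:,4]>30])
d=totool(np.array([0.51,-0.229,0.19])-get_state()["tcp_pos"]);print(d)
E
```

```text
time_s: 18.82
tcp_pos: [0.5224, -0.0537, 0.1848]
tcp_rot: [1.0, -0.025, -0.0, 0.0]
ft_force: [0.8, -0.2, 0.4]
gripper_width: 0.273
gripper_force: 24.9
18.825 [ 0.5224 -0.0537  0.1848] [ 9.997e-01 -2.550e-02 -2.000e-04  2.000e-04] [ 0.8 -0.2  0.4] 0.27268805793109435
[[ 0.999 -0.051 -0.   ]
 [-0.051 -0.999 -0.   ]
 [-0.     0.    -1.   ]]
[[ 237  248   46   45 1659]] [[259.75286317 269.67329717]]
[-0.52055471 17.68448836 -0.53195612]
```

```bash
python3 -m inch '[[[-0.15,5,0,0,0,0,0],[-0.15,5,0,0,0,0,0],[-0.1,5,0,0,0,0,0],[-0.1,2.7,0,0,0,0,0],[0,0,0,0,0,0.166,0],[0,0,0,0,0,0.166,0],[0,0,0,0,0,0.166,0],[0,0,0,0,0,0.166,0],[0,0,0,0,0,0.166,0],[0,0,0,0,0,0.166,0],[0,0,0,0,0,0.166,0],[0,0,0,0,0,0,0]]]'
python3 -m inch '[[[0,0,0,0,0,0,0],[0,0,0,0,0,0,0]]]'
python3 - <<'E'
from h import *
st()
look("wrist",["free_well","other_vial_mid"],"w5.png")
np.save("V5.npy",get_calibration("wrist")["view"])
E
```

```text
time_s: 20.38
tcp_pos: [0.509, -0.2274, 0.1847]
tcp_rot: [0.822, -0.569, -0.0, -0.0]
ft_force: [0.0, 0.5, -0.8]
gripper_width: 0.273
gripper_force: 24.9
time_s: 20.62
tcp_pos: [0.509, -0.2277, 0.1848]
tcp_rot: [0.823, -0.569, -0.0, -0.0]
ft_force: [0.6, -0.1, -1.0]
gripper_width: 0.271
gripper_force: 24.9
20.625 [ 0.509  -0.2277  0.1848] [ 0.8226 -0.5687 -0.     -0.    ] [ 0.6 -0.1 -1. ] 0.27115147681755486
[[ 0.353 -0.936 -0.   ]
 [-0.936 -0.353  0.   ]
 [-0.     0.    -1.   ]]
wrist free_well 0.73 [ 0.5359 -0.3027  0.0009]
wrist other_vial_mid 0.95 [ 0.5151 -0.2449  0.0303]
```

View pics/w5.png

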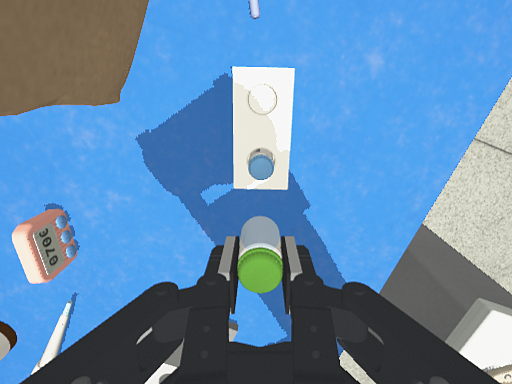

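The held vial is at (260,262), the free well's rim circle at about (263,99), and the blue vial at (261,165). I'll fit the rim precisely.

```bash
python3 - <<'E'
from h import *
V=np.load("V5.npy");im=cv2.imread("pics/w5.png");g=cv2.cvtColor(im,cv2.COLOR_BGR2GRAY)[80:120,243:284]
b=cv2.GaussianBlur(g,(0,0),6);e=(g.astype(int)<b-6).astype(np.uint8)
for r in e: print("".join(".#"[v] for v in r))
def proj(P):
    K=np.array(get_calibration("wrist")["camera_matrix"]);c=(V@np.r_[P,1])[:3];q=K@c;return q[:2]/q[2]
# fit centre: rim circle radius 14mm at z=.028 maximising darkness
t=np.linspace(0,2*np.pi,120,endpoint=False);G=cv2.cvtColor(im,cv2.COLOR_BGR2GRAY).astype(np.float32);G=cv2.GaussianBlur(G,(0,0),0.7)
c0=ray(263,99,0.028,V);best=[]
for dx in np.arange(-.006,.0061,.0005):
  for dy in np.arange(-.006,.0061,.0005):
    for rr in (.0135,.014,.0145):
      P=np.array([proj([c0[0]+dx+rr*np.cos(a),c0[1]+dy+rr*np.sin(a),.028]) for a in t[::3]]).astype(np.float32)
      best.append((cv2.remap(G,P[None,:,0].copy(),P[None,:,1].copy(),1).mean(),c0[0]+dx,c0[1]+dy,rr))
best.sort();print(np.round(best[:6],4))
p=np.array(best[:6])[:,1:3].mean(0);s=get_state()
print(totool(np.r_[p,.028]-s["tcp_pos"]))
cap=ray(259.75,269.7,0,np.load("V5.npy")) 
E
```

```text
.........................................
.........................................
.........................................
.....................#...................
................#.#.####.................
...............#........##...............
#.........................##.............
#..........#..............####...........
#..........................###...........
.###.........................##..........
.....#........................#..........
.....###......................##.........
.....###.......................##........
....####.......................##........
....###.........................##.......
....###.........................##.......
....##....##.....................#.......
....##...........................#.......
....##.........................#.#.......
....##......##.................#.##......
....##.......#.................#.#.......
.....#...........................#.......
.....#........##................##.......
.....##........#...............###.......
.....##.........................##.......
.....##.........#..............###.......
......##.......................##........
......###...................#.##.........
.......##..........#.......#.###.........
.......###...................##..........
........###................###...........
.........####.............###............
...........####.........####.............
............##############...............
..............##########.................
.................#######.................
........................#................
.........................#...............
.........................................
..........................#..............Traceback (most recent call last):
  File "<stdin>", line 13, in <module>
  File "<stdin>", line 6, in proj
ValueError: time passes only in moves, steps and waits
```

```bash
python3 - <<'E'
from h import *
V=np.load("V5.npy");p=ray(262.1,99.3,0.028,V);s=get_state();print(p,totool(p-s["tcp_pos"]))
q=ray(260.3,269.7,s["tcp_pos"][2]+.004,V);print(totool(q-s["tcp_pos"]))
E
```

```text
[ 0.53532203 -0.30274863  0.028     ] [ 7.94605585  0.17276347 15.67576465]
[ 0.20584301 -0.02162873 -0.40002285]
```

```bash
python3 -m inch '[[[2.5,0.05,0,0,0,0,0],[3,0.05,0,0,0,0,0],[2.45,0.05,0,0,0,0,0],[0,0,3,0,0,0,0],[0,0,3.5,0,0,0,0],[0,0,2.5,0,0,0,0],[0,0,0.8,0,0,0,0],[0,0,0,0,0,0,0],[0,0,0,0,0,0,0]]]'
python3 - <<'E'
from h import *
st()
s=get_state();print(totool(np.array([0.5090,-0.2277,.1848])-s["tcp_pos"]))
im=read_camera("wrist")[:,:,::-1]
cv2.imwrite("pics/w6.png",cv2.resize(im[180:330,160:360],(800,600),interpolation=2))
E
```

```text
time_s: 21.9
tcp_pos: [0.536, -0.3031, 0.088]
tcp_rot: [0.822, -0.569, 0.001, 0.0]
ft_force: [0.9, 0.3, 0.1]
gripper_width: 0.275
gripper_force: 24.9
21.9 [ 0.536  -0.3031  0.088 ] [ 8.222e-01 -5.692e-01  1.000e-03  1.000e-04] [0.9 0.3 0.1] 0.2748045792250596
[[ 0.352 -0.936  0.002]
 [-0.936 -0.352 -0.001]
 [ 0.002 -0.001 -1.   ]]
[-7.99434991 -0.13880767 -9.69224739]
```

View pics/w6.png

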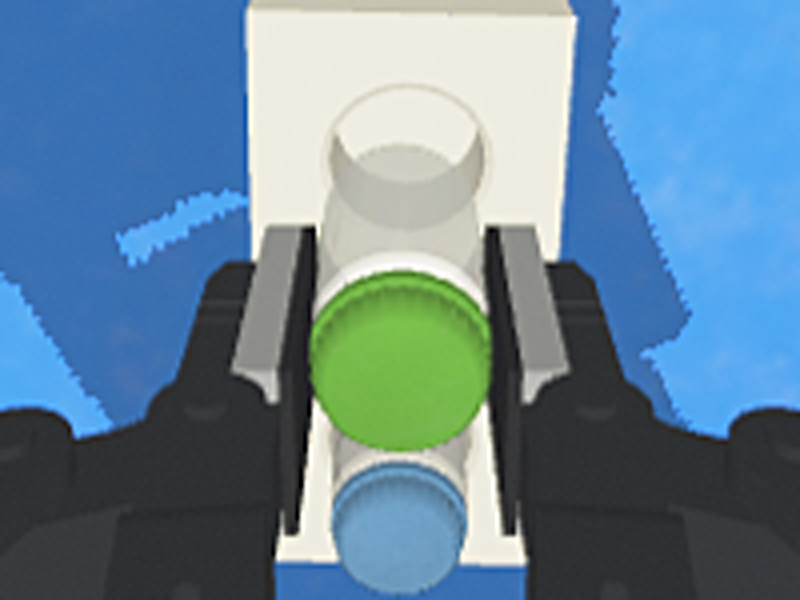

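The rim spans columns 325–490 (crop), centre 407, while the vial's axis is near 403. So I shift about 0.5 mm in tool y and feel downward.

```bash
python3 -m inch '[[[0,0.05,0.6,0,0,0,0],[0,0,0.5,0,0,0,0],[0,0,0.2,0,0,0,0],[0,0,0,0,0,0,0]]]'; python3 -m inch '[[[0,0,0.1,0,0,0,0],[0,0,0.1,0,0,0,0],[0,0,0,0,0,0,0]]]'; python3 -m inch '[[[0,0,0.1,0,0,0,0],[0,0,0.1,0,0,0,0],[0,0,0,0,0,0,0]]]'
```

```text
time_s: 22.45
tcp_pos: [0.535, -0.3029, 0.0736]
tcp_rot: [0.822, -0.569, -0.0, -0.0]
ft_force: [0.3, 0.1, 0.2]
gripper_width: 0.272
gripper_force: 24.9
time_s: 22.82
tcp_pos: [0.5351, -0.3029, 0.0717]
tcp_rot: [0.822, -0.569, -0.0, -0.0]
ft_force: [-0.3, 0.1, 0.5]
gripper_width: 0.274
gripper_force: 24.9
time_s: 23.2
tcp_pos: [0.535, -0.3029, 0.0697]
tcp_rot: [0.822, -0.569, -0.0, -0.0]
ft_force: [0.3, -0.3, -0.3]
gripper_width: 0.269
gripper_force: 24.9
```

```bash
python3 -m inch '[[[0,0,0.2,0,0,0,0],[0,0,0.2,0,0,0,0],[0,0,0.2,0,0,0,0],[0,0,0,0,0,0,0]]]'; python3 -m inch '[[[0,0,0.2,0,0,0,0],[0,0,0.2,0,0,0,0],[0,0,0.2,0,0,0,0],[0,0,0.1,0,0,0,0],[0,0,0,0,0,0,0]]]'; python3 -m inch '[[[0,0,0.15,0,0,0,0],[0,0,0.1,0,0,0,0],[0,0,0,0,0,0,0]]]';python3 -m inch '[[[0,0,0.1,0,0,0,0],[0,0,0,0,0,0,0]]]'
```

```text
time_s: 23.7
tcp_pos: [0.535, -0.3029, 0.0636]
tcp_rot: [0.822, -0.569, -0.0, 0.0]
ft_force: [0.0, -0.2, -0.1]
gripper_width: 0.273
gripper_force: 24.9
time_s: 24.32
tcp_pos: [0.535, -0.3029, 0.0567]
tcp_rot: [0.822, -0.569, -0.0, -0.0]
ft_force: [0.4, -0.2, -0.8]
gripper_width: 0.272
gripper_force: 24.9
time_s: 24.7
tcp_pos: [0.5351, -0.3029, 0.0542]
tcp_rot: [0.822, -0.569, -0.0, -0.0]
ft_force: [-0.2, -0.6, -0.9]
gripper_width: 0.275
gripper_force: 24.9
time_s: 24.95
tcp_pos: [0.5351, -0.3029, 0.0532]
tcp_rot: [0.822, -0.569, -0.0, 0.0]
ft_force: [0.4, -0.9, -0.3]
gripper_width: 0.272
gripper_force: 24.9
```

```bash
python3 -m inch '[[[0,0,0.1,0,0,0,0],[0,0,0,0,0,0,0]]]'; python3 -m inch '[[[0,0,0.1,0,0,0,0],[0,0,0,0,0,0,0]]]';python3 -m inch '[[[0,0,0.05,0,0,0,0],[0,0,0,0,0,0,0]]]'
```

```text
time_s: 25.2
tcp_pos: [0.5351, -0.3029, 0.0522]
tcp_rot: [0.822, -0.569, -0.0, -0.0]
ft_force: [0.7, 0.1, -0.3]
gripper_width: 0.273
gripper_force: 24.9
time_s: 25.45
tcp_pos: [0.535, -0.303, 0.0513]
tcp_rot: [0.822, -0.569, -0.0, 0.0]
ft_force: [0.8, -0.7, -0.1]
gripper_width: 0.276
gripper_force: 24.9
time_s: 25.7
tcp_pos: [0.5352, -0.303, 0.051]
tcp_rot: [0.822, -0.569, 0.0, 0.0]
ft_force: [0.6, -0.4, 2.0]
gripper_width: 0.274
gripper_force: 25.2
```

Floor contact came at exactly the expected height. Release, withdraw straight up, and check.

```bash
python3 -m inch '[[[0,0,0,0,0,0,0.45],[0,0,0,0,0,0,0.45],[0,0,0,0,0,0,0.45],[0,0,0,0,0,0,0.8],[0,0,0,0,0,0,0.8],[0,0,0,0,0,0,0.8],[0,0,-1,0,0,0,0.8],[0,0,-2,0,0,0,0.8],[0,0,-4,0,0,0,0.8],[0,0,-5,0,0,0,0.8],[-3,0,0,0,0,0,0.8],[0,0,0,0,0,0,0.8]]]'
python3 - <<'E'
from h import *
st()
look("wrist",["vial_mid","other_vial_mid","free_well"],"w7.png")
im=cv2.imread("pics/w7.png");look("top",["block_mid"],"t7.png")
t=cv2.imread("pics/t7.png")
cv2.imwrite("pics/fin.png",np.hstack([cv2.resize(im[60:320,130:390],(400,400)),cv2.resize(t[165:217,222:274],(400,400),interpolation=2)]))
E
```

```text
time_s: 27.2
tcp_pos: [0.5244, -0.2737, 0.172]
tcp_rot: [0.823, -0.569, 0.0, -0.0]
ft_force: [0.7, -0.3, -0.2]
gripper_width: 0.804
gripper_force: 0.0
27.2 [ 0.5244 -0.2737  0.172 ] [ 8.225e-01 -5.688e-01  5.000e-04 -0.000e+00] [ 0.7 -0.3 -0.2] 0.8041598109587443
[[ 0.353 -0.936  0.001]
 [-0.936 -0.353 -0.   ]
 [ 0.001 -0.001 -1.   ]]
wrist vial_mid 0.67 [ 0.5354 -0.3036  0.03  ]
wrist other_vial_mid 0.96 [ 0.5171 -0.2469  0.0286]
wrist free_well 0.92 [ 0.5341 -0.3025  0.0016]
top block_mid 0.79 [0.6008 0.2745 0.0303]
top block_mid 0.76 [0.5215 0.0216 0.0437]
top block_mid 0.7 [0.4443 0.4041 0.028 ]
```

View pics/fin.png

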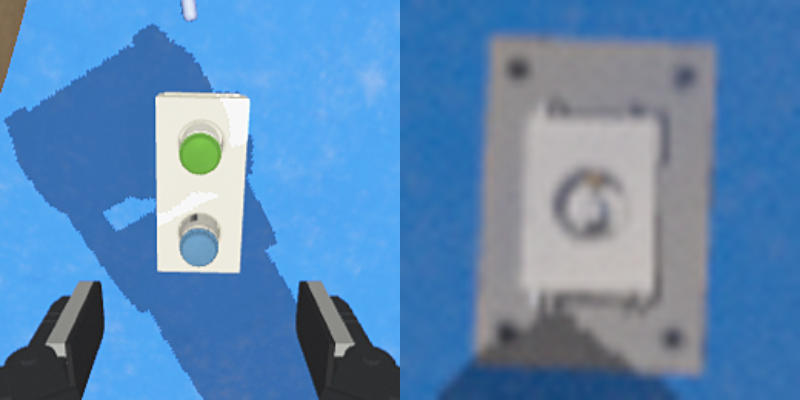

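The green-capped vial stands upright in the free well at (200,150), beside the blue one at (199,240). The empty block sits flat on the stand at (590,205), and the robot is clear of everything.

```bash
python3 -c "from plant import close_job;print(close_job())"
```

```text
the job is handed in; nothing more can be done
None
```

The vial is upright in the free well of the rack, the empty block sits flat on the stand over the pin, and the job was handed in at about 27 s; no verdict came back.

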